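# Hold a glued case corner true with the assembly square

## Robot

A 6-joint arm with a two-finger parallel gripper is mounted at the origin on the work surface. World frame = base frame: x ahead of the robot, y to its left, z up, the work surface at z = 0. Lengths are in m, angles in rad, forces in N, time in s.
With the tool pointing down it reaches from about 0.325 to 0.775 m from the base axis. Payload 5.5 kg.
Tool frame: the origin (TCP) lies at the very end of the fingers, on their centre line; the grasp point (between the pads) lies robot.grip_point_offset behind it (robot.grip_point_offset is the distance from the TCP to the grasp point, in m); z points along the fingers, y is the line along which they close (so a half turn about z gives the same grasp; the last joint's range is limited). The gripper opens to 88 mm and grips with 3 to 60 N. Pads are 20 mm wide; open, the fingers measure 115 mm over their backs; the gripper's body (75 mm by 178 mm) begins 61 mm behind the grasp point.
Start: joints at [1.081, 0.091, 1.231, -0, 1.82, -0.057], TCP at [0.252, 0.545, 0.223] pointing down, gripper open.
Joint ranges: [-2.87, 2.87], [-0.86, 2.18], [0.17, 2.46], [-1.51, 4.65], [0.06, 2.69], [-2.65, 2.65]. Speed limits (rad/s): [2.57, 2.57, 3.01, 3.14, 3.14, 3.14].

## Interface

Orientations are given as a 3x3 rotation matrix whose columns are the frame's x, y, z axes.
In Python, from bench import robot gives the robot as it stands.
- The arm moves only by the tool step_arm, never from a script. Its argument "plan" is a list of rows, each a list of 2 entries, a list of its own where there are three numbers: the shift along the world's x, y, z in units of 0.04 m (1.0 is 0.04 m), then the turn, a rotation vector about the world's x, y, z in units of 180 degrees (1.0 is 180 degrees). In form: [[[x, y, z], [wx, wy, wz]], ...]. A call has 1 to 5 rows; each row shifts and turns the commanded pose from where the row before left it; what a row does not reach is not made up. A row lasts 1/12 s, in which the tool goes at most 41.7 mm and 7.16 degrees, less where a joint would pass 70% of its speed; a pose out of reach is approached as far as the arm can. A call with a number of a shift or a turn outside -1 to 1 is refused whole. A call with a gripper value outside its range is refused whole. "grip" is the gripper's target within -1 to 1 (fully open at 1, half-way at 0, shut at -1), set as the call begins (left out, the last holds). The fingers move at their own pace and stop on an object; the grip force is fixed at half the most. Time passes only in rows, so rows that do not move let the fingers close. It gives the time, the measured TCP pose, the force, the opening and the grip force at its end, in the units of the state.
- robot.sense(): the state, without advancing time (a new reading comes with each control period).
- robot.capture(name): name is "side" or "top"; returns the picture (384x512x3 uint8, red, green, blue); there is no depth.
- robot.camera_info(name): a dict with "vertical_fov" (degrees; the focal length in pixels is half the picture's height over the tangent of half this angle, whatever the lens; pixels are square), "cx", "cy" (the principal point, pixels), "world_from_camera" (4x4, takes a point from camera to world coordinates). Camera axes: x right, y up, looking along -z (the intrinsics and any distortion apply to the point x, -y, -z); pixel columns grow to the right and rows downward; lengths in m; the calibration is good to about 2 mm. A picture is of the moment at which its call begins. camera_info takes no time and is no camera call.
- robot.job_done(): hands the job in; it is judged then, once.
The state is a dict: "t": time; "q": joint angles; "joint_velocities": joint speeds; "effort": joint torques, N m; "tool_pos": TCP position; "eef_rot": TCP orientation; "ft_force": force on the tool from outside, world axes, zero at the start; "wrist_torque": the same for the moment, N m; "width": finger opening in m; "finger_force": force on a finger pad.
Only numpy, scipy, OpenCV 4.12 (cv2) and the standard library are available. Lean on these libraries where they do the work, as an engineer would, in place of code of your own. Each camera call takes 0.05 s, during which the arm holds its last target. There are 200 camera calls.

## Task

The corner of a small wooden case frame has just been glued up on the bench. Pull the drawer of the little chest out to its stop and leave it out, take the L-shaped assembly square from it, lay the square flat on the bench inside the frame's corner and press it in until both of its legs bear flat against the two rails. Finish still gripping the square and pressing it firmly against both rails so that the corner stays square; leave the thread spool, the brass ferrule and the glue bottle where they stand.

Things in the scene. Friction and masses are not known exactly. Their poses are not given: they have to be found in the camera images.
- chest_drawer0 (a joint): travel of the chest's one drawer in m: 0 shut, 0.158 out at its stop; it starts up to 0.012 open, slides with 1 to 2 N of friction and stays where left. The chest is dark wood with a green drawer front, 230 deep (x), 250 wide (y), 110 high, on the bench to the robot's left or right, drawer facing the robot
- drawer_pull (a point): middle of the drawer's steel bar handle: level round bar, 11 thick, 120 long along y, 50 in front of the drawer front, 84 above the bench. x points into the chest: the drawer pulls out along -x. The front's top is 14 above the bar, the chest's top 26. Drawer inside: 185 (x) x 208 (y), floor 22 and walls' top 88 above the bench; it holds only the square
- square_grip (a point): centre of the red grip bar of the square, 37 above its underside. The bar is 16 thick (along the diagonal (1,1) of these axes), 80 long (along (1,-1)) and reaches from the legs to 56 above the underside. The square's outer corner lies 55 towards -x and 55 towards -y of here; from there one leg runs along +x, the other along +y, and their outer faces (looking to -y and -x) must touch the rails. z is up
- frame_corner (a point): inside corner of the frame at bench height, where the rails' inner faces meet. x runs along the long rail, y along the short rail, z up; the open inside (+x, +y) faces roughly towards the robot. The square is home with its corner here and its x, y along these. A blue clamp, 77 high, stands outside, 35 to 135 behind the corner. All fixed to the bench, on the other side from the chest
- long_rail: dark wooden rail fixed to the bench, inner face 150 long, 32 thick, 45 high; origin at frame_corner, runs along its x
- short_rail: pale wooden rail fixed to the bench, inner face 130 long, 32 thick, 45 high; origin at frame_corner, runs along its y
- square: the aluminium assembly square, about 280 g, in the drawer (hidden while that is shut): a flat L, legs 120 long, 28 wide, 14 thick, smooth (friction about 0.2 on wood), with a red grip bar standing diagonally across it. Origin on the underside, straight below square_grip, same axes
- spool: bystander: dark wooden thread spool, 44 across, 50 high, origin under its centre
- ferrule: bystander: upright brass ferrule, 32 across, 40 high, origin under its centre
- glue: bystander: white glue bottle with orange cap, 52 across, 130 high, origin under its centre

How it is judged:
By the outcome, as a careful person would: the job done as asked, in the order asked, and still so for the second after the job is handed in, while the arm keeps its last pose, push and grip.
It also fails if it takes over 64 s, if anything falls off the work surface, if the arm or the gripper's body presses on something with over 40 N, if the wrist force passes 120 N, or if a joint passes its speed limit or range.

## Working session

There is one attempt and no reset: what is moved stays moved. The work goes in short steps, Python scripts to look and compute and a tool call to move; the robot and the scene stay as the last step left them, time stands still between calls to the robot, and variables do not carry over. Pictures are saved under pics/ and viewed, at most 10 in all, crops included, and the job is handed in when it is done.

Besides the shell and the picture viewer there is one more tool, called after "Call:" in YAML: its name, and indented under it one key for each argument. step_arm: Moves the arm, as the interface text tells. Shifts and turns lie within -1 to 1; 1 stands for 0.04 m of shift or 180 degrees of turn. Its arguments: {"type":"object","properties":{"plan":{"type":"array","items":{"type":"array"}},"grip":{"type":"number"}},"required":["plan"]}

```bash
mkdir -p pics; ls
python3 - <<'E'
from bench import robot
import cv2
for n in("top","side"):
    cv2.imwrite(f"pics/{n}0.png",robot.capture(n)[:,:,::-1]); print(n,robot.camera_info(n))
s=robot.sense();print(s["t"],s["tool_pos"],s["eef_rot"],s["ft_force"],robot.grip_point_offset)
E
```

```text
pics
top {'vertical_fov': 46.686963825363634, 'cx': 259.2257626623111, 'cy': 195.56591066309335, 'world_from_camera': array([[-8.20206428e-03,  9.95650686e-01, -9.28032220e-02,
         5.29609484e-01],
       [-9.99939837e-01, -8.84241886e-03, -6.49104158e-03,
        -8.56103564e-04],
       [-7.28341496e-03,  9.27443988e-02,  9.95663311e-01,
         1.14066275e+00],
       [ 0.00000000e+00,  0.00000000e+00,  0.00000000e+00,
         1.00000000e+00]])}
side {'vertical_fov': 49.068759847317494, 'cx': 257.5911215531175, 'cy': 185.0482055847704, 'world_from_camera': array([[-0.91934988,  0.204576  , -0.33607212,  0.31480089],
       [-0.39307627, -0.51435844,  0.7621853 ,  0.64455464],
       [-0.01693671,  0.83281694,  0.55328934,  0.53480428],
       [ 0.        ,  0.        ,  0.        ,  1.        ]])}
0.1 [0.25151924 0.54443847 0.22160371] [[-9.07792475e-01  4.19418729e-01 -8.67112567e-04]
 [ 4.19419605e-01  9.07791136e-01 -1.56508543e-03]
 [ 1.30730961e-04 -1.78445679e-03 -9.99998399e-01]] [-0.88623583 -0.04884403  0.55044513] 0.0187
```

View pics/top0.png

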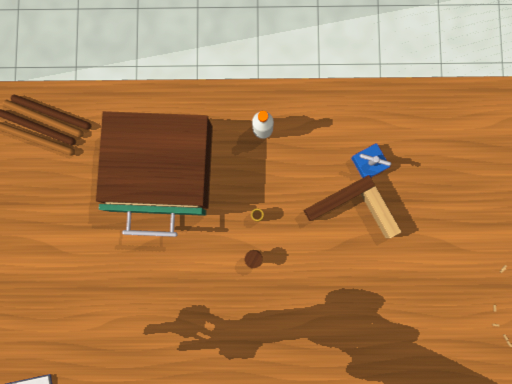

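View pics/side0.png

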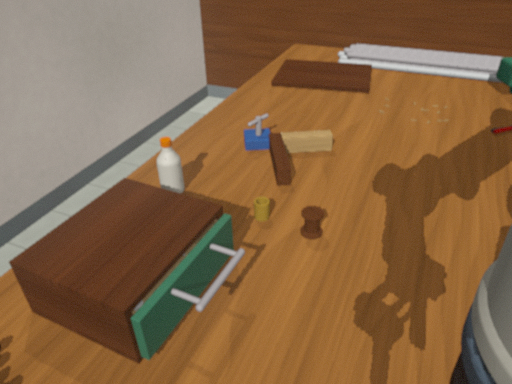

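The top view shows the chest at left with the handle from (123,233) to (176,235). The frame corner is near (366,187), with the dark rail running to (308,217) and the pale rail to (395,235). The ferrule is at (257,214), the spool at (254,259) and the glue at (263,125). I'll zoom in for accuracy.

```bash
cat > h.py <<'E'
import numpy as np, cv2
from bench import robot
def ray(n,u,v):
    c=robot.camera_info(n);f=192/np.tan(np.radians(c["vertical_fov"]/2));T=c["world_from_camera"]
    return T[:3,3],T[:3,:3]@np.array([(u-c["cx"])/f,-(v-c["cy"])/f,-1])
def w(n,u,v,z):
    o,d=ray(n,u,v);return o+d*(z-o[2])/d[2]
def px(n,p):
    c=robot.camera_info(n);f=192/np.tan(np.radians(c["vertical_fov"]/2));T=c["world_from_camera"]
    q=T[:3,:3].T@(np.array(p)-T[:3,3]);return c["cx"]-f*q[0]/q[2],c["cy"]+f*q[1]/q[2]
def crop(img,x,y,wd,ht,s):
    return cv2.resize(img[y:y+ht,x:x+wd],None,fx=s,fy=s,interpolation=cv2.INTER_CUBIC)
E
python3 - <<'E'
from h import *
t=cv2.imread("pics/top0.png");s=cv2.imread("pics/side0.png")
a=np.hstack([crop(t,300,150,110,100,4),crop(t,100,190,90,100,4)][0:2])
b=np.hstack([crop(s,235,120,110,50+20,4),crop(s,150,235,90,70,4)])
cv2.imwrite("pics/z0.png",cv2.resize(np.vstack([a[:320],b]),(800,600)))
for n,u,v,z in [("top",123,233,.084),("top",176,235,.084),("top",257,214,.04),("top",254,259,.05),("top",263,117,.13),("top",366,187,.045)]: print(u,v,w(n,u,v,z).round(4))
E
```

```text
123 233 [0.5418 0.3299 0.084 ]
176 235 [0.536 0.204 0.084]
257 214 [0.5864 0.0122 0.04  ]
254 259 [0.4766 0.0202 0.05  ]
263 117 [ 0.8068 -0.0045  0.13  ]
366 187 [ 0.6507 -0.258   0.045 ]
```

View pics/z0.png

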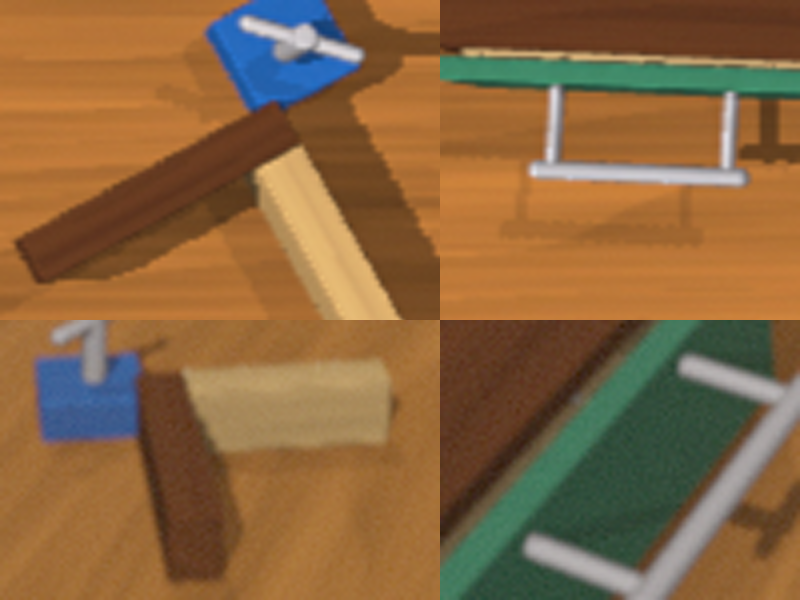

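The zoom gives these 4x-crop positions. The dark rail top corners are (15,242), (40,283), (300,147) and (278,103). The bar ends are (530,169) and (748,179).

Run:
```python
from h import *
from scipy.optimize import least_squares
g=lambda X,Y,x0,y0:(x0+(X+.5)/4-.5,y0+(Y+.5)/4-.5)
a=w("top",*g(90,169,100,190),.084);b=w("top",*g(308,179,100,190),.084)
print("bar",a,b,(a+b)/2,np.degrees(np.arctan2(*(a-b)[:2][::-1]))-90)
P=np.array([w("top",*g(X,Y,300,150),.045)[:2] for X,Y in [(15,242),(40,283),(300,147),(278,103)]])
M=np.array([(.15,-.032),(.15,0),(-.032,0),(-.032,-.032)])
def tr(p,M):
    c,s=np.cos(p[2]),np.sin(p[2]);return p[:2]+M@np.array([[c,s],[-s,c]])
r=least_squares(lambda p:(tr(p,M)-P).ravel(),[.65,-.26,2.05]);p=r.x
print("corner",p,np.degrees(p[2]),(r.fun*1000).round(1))
print("grip home",tr(p,np.array([[.055,.055]])), "diag deg",np.degrees(p[2])+45)
t=cv2.imread("pics/top0.png");s=cv2.imread("pics/side0.png")
out=[]
for n,im,c in(("top",t,(300,150)),("side",s,(235,100))):
    z=crop(im,*c,100,100,4)
    for L in([(.15,0),(0,0),(0,.13)],):
        for h in(0,.045):
            q=[px(n,(*xy,h)) for xy in tr(p,np.array(L))]
            cv2.polylines(z,[np.array([((u-c[0]+.5)*4-.5,(v-c[1]+.5)*4-.5) for u,v in q]).round().astype(int)],False,(0,255,0) if h else (255,255,0),1)
    out.append(z)
cv2.imwrite("pics/ov.png",np.hstack(out))
```

```text
bar [0.54446422 0.33204669 0.084     ] [0.53748631 0.20250384 0.084     ] [0.54097526 0.26727526 0.084     ] -3.0832919330296846
corner [ 0.63663255 -0.25112151  2.04488199] 117.16310776936105 [ 1.9 -0.8 -1.2 -0.5 -0.8 -0.2  0.1  1.6]
grip home [[ 0.56258959 -0.22729631]] diag deg 162.16310776936103
```

View pics/ov.png

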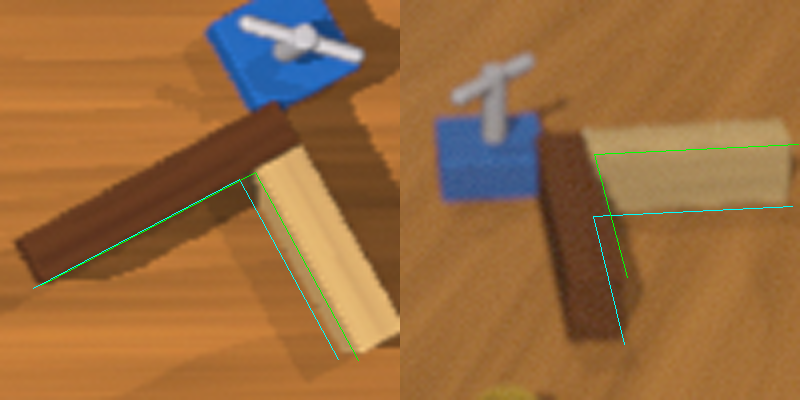

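Call:
step_arm:
  plan:
    - [[0.9,-0.85,0],[0,0,-0.039]]
    - [[0.9,-0.85,0],[0,0,-0.039]]
    - [[0.9,-0.85,0],[0,0,-0.039]]
    - [[0.9,-0.85,0],[0,0,-0.039]]
    - [[0.9,-0.85,0],[0,0,-0.039]]
  grip: 0

```text
t: 0.52
tool_pos: [0.4039, 0.4001, 0.2222]
eef_rot: [[-0.497, 0.868, -0.001], [0.868, 0.497, -0.0], [-0.0, -0.001, -1.0]]
ft_force: [0.6, 1.5, 0.2]
width: 0.0581
finger_force: 0.0
```

The overlay of the fitted frame corner (0.637, -0.251, 117.2°) matches the rail edges in both views: corner at crop (257,174) in the top and (595,155)/(594,215) in the side. The bar middle is (0.541, 0.267), tilted -3.1°.

Call:
step_arm:
  plan:
    - [[0.69,-0.66,0],[0,0,-0.0366]]
    - [[0.69,-0.66,0],[0,0,-0.0366]]
    - [[0.69,-0.66,-0.4],[0,0,-0.0366]]
    - [[0.68,-0.67,-0.8],[0,0,-0.0366]]
    - [[0.68,-0.67,-0.8],[0,0,-0.0366]]

```text
t: 0.93
tool_pos: [0.533, 0.2761, 0.1531]
eef_rot: [[0.056, 0.998, 0.002], [0.998, -0.056, 0.001], [0.001, 0.002, -1.0]]
ft_force: [-0.4, 0.0, 0.3]
width: 0.044
finger_force: 0.0
```

Call:
step_arm:
  plan:
    - [[0,0,-0.3],[0,0,0]]
    - [[0,0,0],[0,0,0]]

```text
t: 1.1
tool_pos: [0.5303, 0.2754, 0.1358]
eef_rot: [[0.052, 0.999, -0.008], [0.999, -0.052, -0.003], [-0.004, -0.008, -1.0]]
ft_force: [-0.4, 0.4, -0.4]
width: 0.0439
finger_force: 0.0
```

Call:
step_arm:
  plan:
    - [[0.26,-0.2,-0.3],[0,0,0]]
    - [[0,0,-0.5],[0,0,0]]
    - [[0,0,-0.5],[0,0,0]]
    - [[0,0,-0.45],[0,0,0]]
    - [[0,0,0],[0,0,0]]

```text
t: 1.52
tool_pos: [0.5401, 0.2698, 0.0678]
eef_rot: [[0.047, 0.999, -0.004], [0.999, -0.047, -0.002], [-0.002, -0.004, -1.0]]
ft_force: [0.1, 0.1, -1.1]
width: 0.044
finger_force: 0.0
```

Call:
step_arm:
  plan:
    - [[0,0,-0.06],[0,0,0]]
    - [[0,0,0],[0,0,0]]
    - [[0,0,0],[0,0,0]]
    - [[0,0,0],[0,0,0]]
    - [[0,0,0],[0,0,0]]
  grip: -1

```text
t: 1.93
tool_pos: [0.5424, 0.27, 0.0701]
eef_rot: [[0.049, 0.999, 0.002], [0.999, -0.049, 0.001], [0.001, 0.002, -1.0]]
ft_force: [-0.7, 1.3, 0.7]
width: 0.0141
finger_force: 0.0
```

Call:
step_arm:
  plan:
    - [[0,0,0],[0,0,0]]
    - [[0,0,0],[0,0,0]]
    - [[-0.2,0.011,0],[0,0,0]]
    - [[-0.4,0.022,0],[0,0,0]]
    - [[-0.5,0.027,0],[0,0,0]]

```text
t: 2.35
tool_pos: [0.4986, 0.272, 0.0699]
eef_rot: [[0.051, 0.999, 0.003], [0.999, -0.051, 0.001], [0.001, 0.003, -1.0]]
ft_force: [1.0, -0.2, 6.2]
width: 0.01
finger_force: 30.0
```

Call:
step_arm:
  plan:
    - [[-0.5,0.027,0],[0,0,0]]
    - [[-0.5,0.027,0],[0,0,0]]
    - [[-0.5,0.027,0],[0,0,0]]
    - [[-0.4,0.022,0],[0,0,0]]
    - [[-0.3,0.016,0],[0,0,0]]

```text
t: 2.77
tool_pos: [0.4089, 0.2763, 0.0698]
eef_rot: [[0.05, 0.999, 0.002], [0.999, -0.05, -0.001], [-0.0, 0.002, -1.0]]
ft_force: [1.0, -2.2, 5.5]
width: 0.0102
finger_force: 30.0
```

Call:
step_arm:
  plan:
    - [[-0.15,0.008,0],[0,0,0]]
    - [[-0.1,0.005,0],[0,0,0]]
    - [[-0.1,0.005,0],[0,0,0]]
    - [[-0.08,0.004,0],[0,0,0]]
    - [[0,0,0],[0,0,0]]

```text
t: 3.18
tool_pos: [0.3921, 0.2771, 0.0698]
eef_rot: [[0.049, 0.999, 0.001], [0.999, -0.049, -0.001], [-0.001, 0.001, -1.0]]
ft_force: [-0.6, -2.5, 7.3]
width: 0.0101
finger_force: 30.0
```

Call:
step_arm:
  plan:
    - [[-0.06,0.003,0],[0,0,0]]
    - [[-0.06,0.003,0],[0,0,0]]
    - [[0,0,0],[0,0,0]]

```text
t: 3.43
tool_pos: [0.3889, 0.2773, 0.0698]
eef_rot: [[0.05, 0.999, 0.004], [0.999, -0.05, -0.001], [-0.0, 0.005, -1.0]]
ft_force: [4.4, -3.3, 3.7]
width: 0.0101
finger_force: 30.0
```

Call:
step_arm:
  plan:
    - [[-0.06,0.003,0],[0,0,0]]
    - [[-0.06,0.003,0],[0,0,0]]
    - [[0,0,0],[0,0,0]]

```text
t: 3.68
tool_pos: [0.3889, 0.2773, 0.0699]
eef_rot: [[0.052, 0.999, 0.015], [0.999, -0.052, 0.0], [0.001, 0.015, -1.0]]
ft_force: [25.5, -1.6, -6.9]
width: 0.0101
finger_force: 30.0
```

Call:
step_arm:
  plan:
    - [[-0.06,0.003,0],[0,0,0]]
    - [[0,0,0],[0,0,0]]

```text
t: 3.85
tool_pos: [0.3889, 0.2773, 0.0699]
eef_rot: [[0.053, 0.998, 0.021], [0.999, -0.053, 0.001], [0.002, 0.021, -1.0]]
ft_force: [34.2, -0.9, -11.2]
width: 0.0102
finger_force: 30.0
```

The drawer is at its stop. I'll relax the pull, open and rise.

Call:
step_arm:
  plan:
    - [[0.18,-0.009,0],[0,0,0]]
    - [[0,0,0],[0,0,0]]
    - [[0,0,0],[0,0,0]]
    - [[0,0,0],[0,0,0]]
    - [[0,0,0],[0,0,0]]
  grip: 0

```text
t: 4.27
tool_pos: [0.387, 0.2779, 0.0684]
eef_rot: [[0.049, 0.999, -0.001], [0.999, -0.049, -0.0], [-0.0, -0.001, -1.0]]
ft_force: [0.3, 0.1, -0.1]
width: 0.0403
finger_force: 0.0
```

Call:
step_arm:
  plan:
    - [[0,0,0.5],[0,0,0]]
    - [[0,0,0.8],[0,0,0]]
    - [[0,-0.7,0.8],[0,0,0]]
    - [[0,-0.95,0.3],[0,0,0]]
    - [[0,-0.95,0],[0,0,0]]

```text
t: 4.68
tool_pos: [0.3885, 0.1746, 0.1683]
eef_rot: [[0.046, 0.999, 0.006], [0.999, -0.046, 0.002], [0.003, 0.006, -1.0]]
ft_force: [1.2, -0.7, -0.3]
width: 0.0439
finger_force: 0.0
```

Call:
step_arm:
  plan:
    - [[0.2,-0.95,0],[0,0,0]]
    - [[0.2,-0.95,0],[0,0,0]]
    - [[0.2,-0.95,0],[0,0,0]]
    - [[0.2,-0.95,0],[0,0,0]]
    - [[0,-0.3,0],[0,0,0]]
  grip: 1

```text
t: 5.1
tool_pos: [0.4199, 0.0067, 0.1639]
eef_rot: [[0.053, 0.999, 0.0], [0.999, -0.053, -0.002], [-0.002, 0.0, -1.0]]
ft_force: [0.0, -0.5, 0.2]
width: 0.0739
finger_force: 0.0
```

Run:
```python
from h import *
t=robot.capture("top")[:,:,::-1];s=robot.capture("side")[:,:,::-1]
cv2.imwrite("pics/top1.png",t);cv2.imwrite("pics/side1.png",s)
cv2.imwrite("pics/z1.png",np.hstack([crop(t,95,190,120,110,4)[:,:],cv2.resize(s,(320,240))[:, :].repeat(1,0) if 0 else cv2.copyMakeBorder(cv2.resize(s,(320,240)),0,200,0,0,cv2.BORDER_CONSTANT)]))
```

```text
(no output)
```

View pics/z1.png

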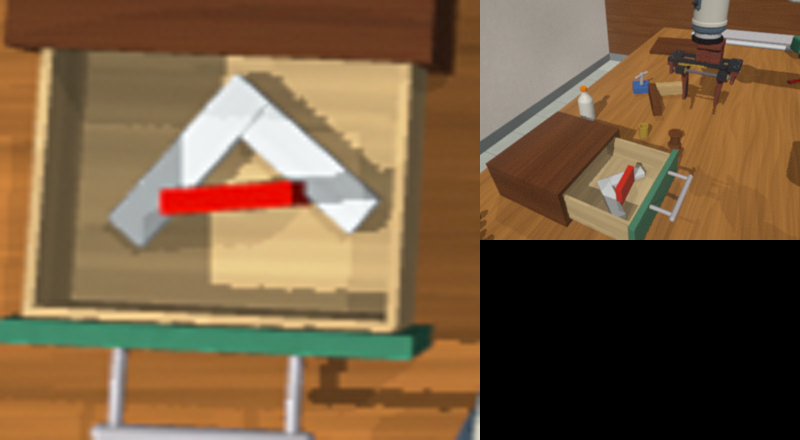

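The drawer is out with the square inside. At 4x (crop origin 95,190), the outer corner is at (238,75) and the leg tips are at (108,218) and (380,203). The red bar top runs from (160,203) to (292,194).

Run:
```python
from h import *
from scipy.optimize import least_squares
g=lambda X,Y:("top",95+(X+.5)/4-.5,190+(Y+.5)/4-.5)
img=cv2.imread("pics/top1.png");m=((img[:,:,2]>170)&(img[:,:,1]<60)).astype(np.uint8)
m[:, :95]=0;m[:,215:]=0
ys,xs=np.nonzero(m);r=cv2.minAreaRect(np.c_[xs,ys].astype(np.float32));print("red rect",r)
P=np.array([w(*g(*a),z)[:2] for a,z in [((238,75),.036),((108,218),.036),((380,203),.036),((160,203),.078),((292,194),.078)]])
M=np.array([(-.055,-.055),(.065,-.055),(-.055,.065),(.0283,-.0283),(-.0283,.0283)])
def tr(p,M):
    c,s=np.cos(p[2]),np.sin(p[2]);return p[:2]+M@np.array([[c,s],[-s,c]])
q=least_squares(lambda p:(tr(p,M)-P).ravel(),[.45,.27,2.4])
print(q.x,np.degrees(q.x[2]),"diag",np.degrees(q.x[2])+45,(q.fun*1000).round(1))
print("red ctr",w("top",*r[0],.078))
s=robot.sense();print(s["tool_pos"],s["q"])
```

```text
red rect ((151.03529357910156, 238.95880126953125), (6.059023857116699, 32.28922653198242), 85.60128784179688)
[0.52598883 0.26423293 2.40685475] 137.9026192986574 diag 182.9026192986574 [ 0.8 -0.3 -0.3  0.8  0.4 -0.3 -0.2  0.5 -0.8 -0.8]
red ctr [0.52715736 0.26458653 0.078     ]
[0.41954756 0.0086796  0.1639136 ] [-6.02238487e-02 -4.09186362e-01  1.78310771e+00 -2.47064518e-04
  1.76812109e+00 -6.79415517e-03]
```

Call:
step_arm:
  plan:
    - [[0.38,0.91,0],[0,0,0.01]]
    - [[0.38,0.91,0],[0,0,0.01]]
    - [[0.38,0.91,0],[0,0,0.01]]
    - [[0.38,0.91,0],[0,0,0.003]]
    - [[0.38,0.91,0],[0,0,0]]
  grip: 0.4

```text
t: 5.62
tool_pos: [0.4953, 0.1961, 0.1641]
eef_rot: [[-0.057, 0.998, -0.0], [0.998, 0.057, 0.001], [0.001, -0.0, -1.0]]
ft_force: [0.0, -1.3, 0.2]
width: 0.0618
finger_force: 0.0
```

Call:
step_arm:
  plan:
    - [[0.38,0.91,0],[0,0,0]]
    - [[0.38,0.91,0],[0,0,0]]
    - [[0,0,-0.2],[0,0,0]]
    - [[0,0,-0.2],[0,0,0]]
    - [[0,0,0],[0,0,0]]

```text
t: 6.03
tool_pos: [0.5244, 0.2658, 0.1453]
eef_rot: [[-0.056, 0.998, -0.004], [0.998, 0.056, -0.002], [-0.002, -0.004, -1.0]]
ft_force: [-0.4, -0.7, -0.2]
width: 0.0615
finger_force: 0.0
```

Position is good, with yaw 3.2°. I'll descend to a TCP height of about 0.043.

Call:
step_arm:
  plan:
    - [[0.05,-0.04,-0.6],[0,0,0]]
    - [[0,0,-0.6],[0,0,0]]
    - [[0,0,-0.6],[0,0,0]]
    - [[0,0,-0.5],[0,0,0]]
    - [[0,0,0],[0,0,0]]

```text
t: 6.45
tool_pos: [0.5252, 0.2615, 0.0516]
eef_rot: [[-0.053, 0.999, -0.007], [0.999, 0.053, -0.003], [-0.003, -0.007, -1.0]]
ft_force: [-0.5, 0.1, -0.3]
width: 0.0617
finger_force: 0.0
```

Call:
step_arm:
  plan:
    - [[0,0,-0.1],[0,0,0]]
    - [[0,0,0],[0,0,0]]

```text
t: 6.62
tool_pos: [0.5284, 0.2632, 0.0534]
eef_rot: [[-0.053, 0.999, 0.001], [0.999, 0.053, 0.001], [0.001, 0.002, -1.0]]
ft_force: [0.1, 0.3, 0.1]
width: 0.0617
finger_force: 0.0
```

Call:
step_arm:
  plan:
    - [[-0.05,0.02,-0.15],[0,0,0]]
    - [[0,0,-0.1],[0,0,0]]
    - [[0,0,0],[0,0,0]]

```text
t: 6.87
tool_pos: [0.526, 0.2645, 0.042]
eef_rot: [[-0.054, 0.999, 0.0], [0.999, 0.054, 0.0], [0.0, 0.0, -1.0]]
ft_force: [-0.4, 0.0, -0.2]
width: 0.0613
finger_force: 0.0
```

Call:
step_arm:
  plan:
    - [[0,0,0],[0,0,0]]
    - [[0,0,0],[0,0,0]]
    - [[0,0,0],[0,0,0]]
    - [[0,0,0],[0,0,0]]
    - [[0,0,0],[0,0,0]]
  grip: -1

```text
t: 7.28
tool_pos: [0.5263, 0.2645, 0.0422]
eef_rot: [[-0.054, 0.999, 0.0], [0.999, 0.054, 0.0], [0.0, 0.0, -1.0]]
ft_force: [0.3, 0.4, 0.6]
width: 0.0313
finger_force: 0.0
```

Call:
step_arm:
  plan:
    - [[0,0,0],[0,0,0]]
    - [[0,0,0],[0,0,0]]
    - [[0,0,0],[0,0,0]]

```text
t: 7.53
tool_pos: [0.5264, 0.2645, 0.0421]
eef_rot: [[-0.054, 0.999, 0.0], [0.999, 0.054, 0.0], [0.0, 0.0, -1.0]]
ft_force: [0.9, -0.4, -0.4]
width: 0.0161
finger_force: 30.0
```

Gripped (width 16 mm). I'll lift, drifting slightly away from the chest's edge.

Call:
step_arm:
  plan:
    - [[0,0,0.3],[0,0,0]]
    - [[-0.15,0,0.5],[0,0,0]]
    - [[-0.15,0,0.7],[0,0,0]]
    - [[0,0,0.9],[0,0,0]]
    - [[0,0,0.9],[0,0,0]]

```text
t: 7.95
tool_pos: [0.5129, 0.2641, 0.1746]
eef_rot: [[-0.054, 0.999, -0.003], [0.999, 0.054, -0.001], [-0.001, -0.003, -1.0]]
ft_force: [0.4, 0.8, -3.9]
width: 0.0162
finger_force: 30.0
```

Call:
step_arm:
  plan:
    - [[0,0,0.6],[0,0,0]]
    - [[0,-0.9,0],[0,0,0]]
    - [[0,-0.9,0],[0,0,-0.01]]
    - [[0,-0.9,0],[0,0,-0.02]]
    - [[0,-0.9,0],[0,0,-0.02]]

```text
t: 8.37
tool_pos: [0.5135, 0.1192, 0.1984]
eef_rot: [[0.105, 0.995, -0.001], [0.995, -0.105, -0.0], [-0.0, -0.001, -1.0]]
ft_force: [1.3, 0.0, -2.9]
width: 0.0159
finger_force: 30.0
```

Call:
step_arm:
  plan:
    - [[0,-0.9,0],[0,0,-0.02]]
    - [[0,-0.9,0],[0,0,-0.02]]
    - [[0,-0.9,0],[0,0,-0.01]]
    - [[0,-0.9,0],[0,0,-0.01]]
    - [[0,-0.9,0],[0,0,0]]

```text
t: 8.78
tool_pos: [0.5135, -0.0611, 0.1984]
eef_rot: [[0.289, 0.957, -0.001], [0.957, -0.289, 0.0], [0.0, -0.001, -1.0]]
ft_force: [1.0, -0.2, -3.3]
width: 0.0158
finger_force: 30.0
```

Call:
step_arm:
  plan:
    - [[0.17,-0.81,0],[0,0,-0.005]]
    - [[0.17,-0.81,0],[0,0,0]]
    - [[0.17,-0.81,0],[0,0,0]]
    - [[0.17,-0.81,-0.3],[0,0,0]]
    - [[0.17,-0.81,-0.6],[0,0,0]]

```text
t: 9.2
tool_pos: [0.5495, -0.2238, 0.1658]
eef_rot: [[0.302, 0.953, 0.006], [0.953, -0.302, -0.003], [-0.001, 0.006, -1.0]]
ft_force: [0.5, -0.7, -3.3]
width: 0.0158
finger_force: 30.0
```

Call:
step_arm:
  plan:
    - [[0,0,-0.7],[0,0,0]]
    - [[0,0,-0.7],[0,0,0]]
    - [[0,0,-0.2],[0,0,0]]
    - [[0,0,0],[0,0,0]]

```text
t: 9.53
tool_pos: [0.5462, -0.2207, 0.0945]
eef_rot: [[0.302, 0.953, -0.007], [0.953, -0.302, 0.003], [0.001, -0.007, -1.0]]
ft_force: [0.5, 0.2, -3.6]
width: 0.0157
finger_force: 30.0
```

Run:
```python
from h import *
p=robot.sense();print(p["tool_pos"],p["ft_force"])
t=robot.capture("top")[:,:,::-1];s=robot.capture("side")[:,:,::-1]
cv2.imwrite("pics/z2.png",np.hstack([crop(t,300,150,100,120,4),crop(s,235,90,100,120,4)]))
```

```text
[ 0.54620656 -0.22068039  0.09453951] [ 0.46978196  0.15745787 -3.59809975]
```

View pics/z2.png

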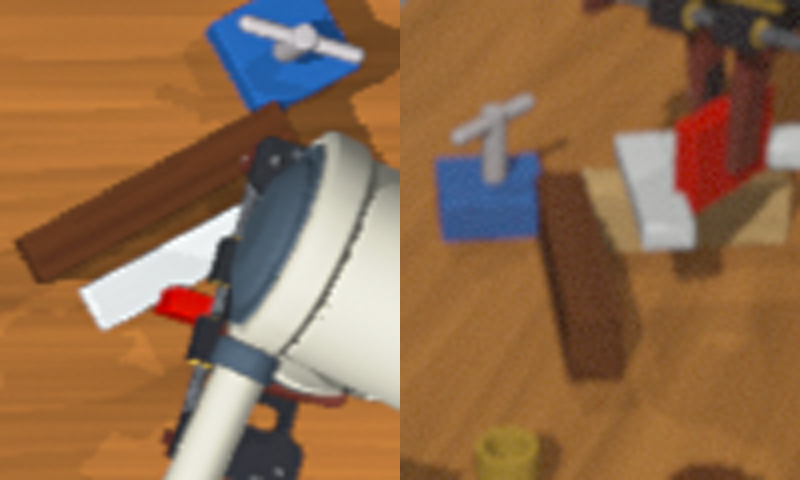

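The square's leg runs from crop (80,290) to (240,207), parallel to the dark rail and clear of it. I'll lower it.

Call:
step_arm:
  plan:
    - [[0.04,-0.04,-0.6],[0,0,0]]
    - [[0,0,-0.5],[0,0,0]]
    - [[0,0,-0.3],[0,0,0]]
    - [[0,0,-0.15],[0,0,0]]
    - [[0,0,0],[0,0,0]]

```text
t: 10.05
tool_pos: [0.5497, -0.2228, 0.036]
eef_rot: [[0.302, 0.953, -0.001], [0.953, -0.302, 0.0], [0.0, -0.001, -1.0]]
ft_force: [-0.2, -0.3, -3.5]
width: 0.0161
finger_force: 30.0
```

Call:
step_arm:
  plan:
    - [[0,0,-0.08],[0,0,0]]
    - [[0,0,0],[0,0,0]]

```text
t: 10.22
tool_pos: [0.5505, -0.2234, 0.0342]
eef_rot: [[0.302, 0.953, 0.002], [0.953, -0.302, -0.001], [-0.0, 0.002, -1.0]]
ft_force: [0.6, 0.2, -4.5]
width: 0.0158
finger_force: 30.0
```

Call:
step_arm:
  plan:
    - [[0,0,-0.15],[0,0,0]]
    - [[0,0,-0.1],[0,0,0]]
    - [[0,0,0],[0,0,0]]

```text
t: 10.47
tool_pos: [0.5494, -0.223, 0.0219]
eef_rot: [[0.302, 0.953, -0.001], [0.953, -0.302, 0.001], [0.0, -0.001, -1.0]]
ft_force: [-0.8, 1.3, -4.0]
width: 0.0154
finger_force: 30.0
```

Call:
step_arm:
  plan:
    - [[0,0,-0.05],[0,0,0]]
    - [[0,0,-0.05],[0,0,0]]
    - [[0,0,0],[0,0,0]]

```text
t: 10.72
tool_pos: [0.5502, -0.2234, 0.0201]
eef_rot: [[0.302, 0.953, 0.001], [0.953, -0.302, -0.001], [-0.0, 0.001, -1.0]]
ft_force: [-0.8, 0.4, 2.2]
width: 0.0162
finger_force: 30.0
```

Contact with the bench. Next I'll slide along the diagonal towards the corner.

Call:
step_arm:
  plan:
    - [[0.06,-0.02,0],[0,0,0]]
    - [[0.06,-0.02,0],[0,0,0]]
    - [[0.06,-0.02,0],[0,0,0]]
    - [[0.04,-0.013,0],[0,0,0]]
    - [[0,0,0],[0,0,0]]

```text
t: 11.13
tool_pos: [0.5595, -0.2265, 0.0201]
eef_rot: [[0.302, 0.953, 0.001], [0.953, -0.302, -0.001], [-0.0, 0.002, -1.0]]
ft_force: [-1.8, 0.9, 5.3]
width: 0.0157
finger_force: 30.0
```

Call:
step_arm:
  plan:
    - [[0.03,-0.01,0],[0,0,0]]
    - [[0.03,-0.01,0],[0,0,0]]
    - [[0,0,0],[0,0,0]]

```text
t: 11.38
tool_pos: [0.5618, -0.2273, 0.0201]
eef_rot: [[0.302, 0.953, 0.001], [0.953, -0.302, -0.001], [-0.0, 0.001, -1.0]]
ft_force: [-2.9, 1.6, 6.2]
width: 0.0159
finger_force: 30.0
```

Call:
step_arm:
  plan:
    - [[0.03,-0.01,0],[0,0,0]]
    - [[0.02,-0.007,0],[0,0,0]]
    - [[0,0,0],[0,0,0]]

```text
t: 11.63
tool_pos: [0.5637, -0.2279, 0.0201]
eef_rot: [[0.302, 0.953, 0.001], [0.953, -0.302, -0.001], [-0.0, 0.001, -1.0]]
ft_force: [-2.5, 0.6, 6.3]
width: 0.0156
finger_force: 30.0
```

Call:
step_arm:
  plan:
    - [[0.02,-0.007,0],[0,0,0]]
    - [[0,0,0],[0,0,0]]

```text
t: 11.8
tool_pos: [0.5644, -0.2281, 0.0201]
eef_rot: [[0.302, 0.953, 0.001], [0.953, -0.302, -0.001], [-0.0, 0.001, -1.0]]
ft_force: [-2.2, 0.6, 5.9]
width: 0.0156
finger_force: 30.0
```

```bash
python3 -c "
from h import *
s=robot.sense();a=np.radians(117.2);f=s['ft_force'];print(s['tool_pos'],f[:2]@[np.cos(a),np.sin(a)],f[:2]@[-np.sin(a),np.cos(a)],f,s['wrist_torque'])"
```

```text
[ 0.56444256 -0.22814449  0.02008564] 1.5500011715197675 1.635216978339586 [-2.16289108  0.63114213  5.87749831] [0.18239134 0.71011771 0.05515012]
```

Not yet in contact with either rail, so I'll continue.

Call:
step_arm:
  plan:
    - [[0.03,-0.01,0],[0,0,0]]
    - [[0.02,-0.007,0],[0,0,0]]
    - [[0,0,0],[0,0,0]]

```text
t: 12.05
tool_pos: [0.5655, -0.229, 0.0201]
eef_rot: [[0.302, 0.953, -0.001], [0.953, -0.302, -0.001], [-0.001, -0.001, -1.0]]
ft_force: [-7.5, 1.1, 8.6]
width: 0.0157
finger_force: 30.1
```

Call:
step_arm:
  plan:
    - [[0.03,-0.01,0],[0,0,0]]
    - [[0.02,-0.007,0],[0,0,0]]
    - [[0,0,0],[0,0,0]]

```text
t: 12.3
tool_pos: [0.5658, -0.2295, 0.0202]
eef_rot: [[0.302, 0.953, -0.005], [0.953, -0.302, -0.0], [-0.002, -0.004, -1.0]]
ft_force: [-15.8, 1.7, 12.1]
width: 0.0159
finger_force: 30.1
```

```bash
cat > f.py <<'E'
from h import *
s=robot.sense();a=np.radians(117.2);f=s['ft_force'];R=s["eef_rot"]
print(s['tool_pos'].round(5),"Fx_f,Fy_f",f[:2]@[np.cos(a),np.sin(a)],f[:2]@[-np.sin(a),np.cos(a)],f,s['wrist_torque'],"yaw",np.degrees(np.arctan2(R[1,1],R[0,1])),R[:,2])
E
python3 f.py
```

```text
[ 0.56585 -0.22953  0.02025] Fx_f,Fy_f 8.681057522777522 13.256704162578783 [-15.75882314   1.66146271  12.05685526] [0.25082088 2.12136922 0.47497871] yaw -17.574925441520907 [-4.77044442e-03 -2.14111010e-04 -9.99988598e-01]
```

Call:
step_arm:
  plan:
    - [[0.015,-0.03,0],[0,0,0]]
    - [[0.01,-0.02,0],[0,0,0]]
    - [[0,0,0],[0,0,0]]

```text
t: 12.55
tool_pos: [0.566, -0.23, 0.0202]
eef_rot: [[0.302, 0.953, -0.007], [0.953, -0.302, 0.003], [0.001, -0.008, -1.0]]
ft_force: [-20.7, 8.6, 15.3]
width: 0.0157
finger_force: 30.0
```

```bash
python3 f.py
```

```text
[ 0.56601 -0.23     0.02015] Fx_f,Fy_f 17.09699721747922 14.50957081266031 [-20.72005184   8.57405452  15.29690425] [0.93735592 2.70230725 0.31551187] yaw -17.566465850351875 [-0.00699138  0.00283239 -0.99997155]
```

Both rails now react with about 15 N each. I'll push a bit more, take out the slight tilt, and probe the yaw to check that the legs are flat.

Call:
step_arm:
  plan:
    - [[0.03,-0.01,0],[-0.001,-0.003,0]]
    - [[0.0,0.0,0],[-0.0005,-0.001,0.003]]
    - [[0,0,0],[0,0,0]]

```text
t: 12.8
tool_pos: [0.5661, -0.2301, 0.0201]
eef_rot: [[0.293, 0.956, 0.003], [0.956, -0.293, -0.001], [-0.0, 0.003, -1.0]]
ft_force: [-19.3, 8.5, 17.6]
width: 0.0161
finger_force: 30.0
```

```bash
python3 f.py
```

```text
[ 0.56614 -0.23007  0.02006] Fx_f,Fy_f 16.411992207839706 13.239537851551372 [-19.27734936   8.54532928  17.61672866] [ 1.48963227  4.15699991 -0.13210007] yaw -17.03721473721113 [ 0.00327223 -0.00109435 -0.99999405]
```

Call:
step_arm:
  plan:
    - [[0,0,0],[0,0,-0.006]]
    - [[0,0,0],[0,0,0]]

```text
t: 12.97
tool_pos: [0.5662, -0.2301, 0.0201]
eef_rot: [[0.311, 0.95, 0.003], [0.95, -0.311, -0.001], [-0.0, 0.003, -1.0]]
ft_force: [-22.4, 7.4, 17.8]
width: 0.016
finger_force: 30.3
```

```bash
python3 f.py
```

```text
[ 0.56616 -0.2301   0.02006] Fx_f,Fy_f 16.81780888884015 16.524464307456977 [-22.3845147    7.40473621  17.77303707] [1.48062068 4.02429467 0.62913895] yaw -18.122806406807033 [ 0.00295821 -0.00145764 -0.99999456]
```

Call:
step_arm:
  plan:
    - [[0.03,-0.01,0],[0,0,0.004]]
    - [[0.02,-0.007,0],[0,-0.001,0]]
    - [[0.02,-0.007,0],[0,-0.001,0]]
    - [[0,0,0],[0,0,0]]
    - [[0,0,0],[0,0,0]]

```text
t: 13.38
tool_pos: [0.5662, -0.23, 0.02]
eef_rot: [[0.299, 0.954, 0.003], [0.954, -0.299, 0.001], [0.002, 0.002, -1.0]]
ft_force: [-32.9, 13.2, 25.3]
width: 0.0163
finger_force: 30.0
```

```bash
python3 f.py
python3 - <<'E'
from h import *
t=robot.capture("top")[:,:,::-1];s=robot.capture("side")[:,:,::-1]
cv2.imwrite("pics/z3.png",np.hstack([crop(t,300,170,80,100,5),crop(s,255,100,80,100,5)]))
cv2.imwrite("pics/top3.png",t)
E
```

```text
[ 0.56617 -0.23005  0.02004] Fx_f,Fy_f 26.83926657938009 23.24694120797978 [-32.94438326  13.24515451  25.2541116 ] [1.93978403 6.01661249 0.2834119 ] yaw -17.382956019592836 [ 0.00254152  0.00114676 -0.99999611]
```

View pics/z3.png

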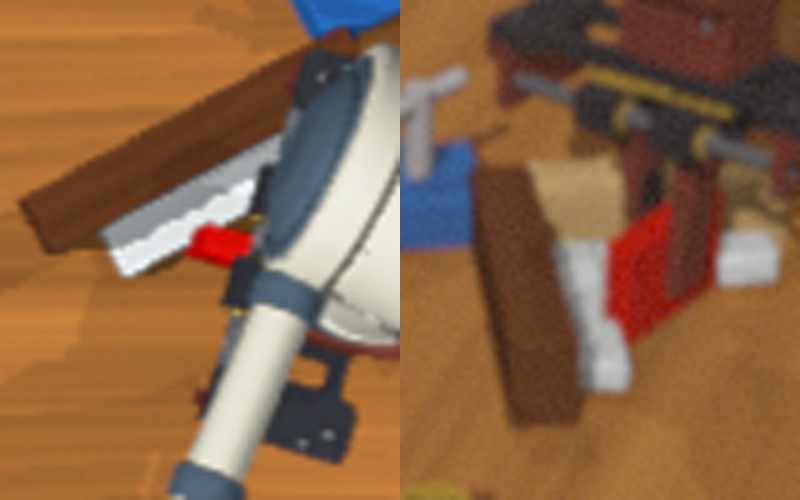

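The picture shows the leg lying along the dark rail, from crop (105,235) to (280,140), with no gap. In the side view the square's other leg sits flush against the pale rail. I'll ease the downward push a little, check, and hand in.

Call:
step_arm:
  plan:
    - [[0,0,0.02],[0,0,0]]
    - [[0,0,0],[0,0,0]]
    - [[0,0,0],[0,0,0]]
    - [[0,0,0],[0,0,0]]

```text
t: 13.82
tool_pos: [0.5662, -0.23, 0.0201]
eef_rot: [[0.299, 0.954, 0.002], [0.954, -0.299, 0.001], [0.002, 0.002, -1.0]]
ft_force: [-32.5, 12.4, 21.5]
width: 0.0157
finger_force: 30.0
```

```bash
python3 f.py
```

```text
[ 0.56616 -0.23005  0.02005] Fx_f,Fy_f 25.91140344044916 23.244205401389404 [-32.51782567  12.42114837  21.4523961 ] [1.85700904 5.73036566 0.21372448] yaw -17.38061132125055 [ 0.00232831  0.00119846 -0.99999657]
```

```bash
python3 -c "
from bench import robot
print(robot.job_done())"
```

```text
the job is handed in; nothing more can be done
None
```

I handed the job in at about 14 s: the drawer is out at its stop, and the square lies flat in the frame's corner, still gripped and pressed against the two rails with about 26 N and 23 N; the spool, ferrule and glue bottle were not touched as far as I know.

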